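Lift the boiled eggs out of the pot, drain the rack and hold it level

ROBOT

A 6-joint arm with a two-finger parallel gripper is mounted at the origin on a cart in front of the work surface, level with it; the furniture and walls round the work are solid. World frame = base frame: x ahead of the robot, y to its left, z up, the work surface at z = 0. Lengths are in m, angles in rad, forces in N, time in s.
With the tool pointing down it reaches from about 0.375 to 0.975 m from the base axis. Payload 3.8 kg.
Tool frame: the origin (TCP) lies midway between the tips of the shut fingers; the grasp point (between the pads) lies 19 mm behind it; z points along the fingers, y is the line along which they close (so a half turn about z gives the same grasp; the last joint's range is limited). The gripper opens to 88 mm and grips with 3 to 60 N. Pads are 18 mm wide; open, the fingers measure 123 mm over their backs; the gripper's body (75 mm by 187 mm) begins 45 mm behind the grasp point.
Start: joints at [-1.15, 0.264, 1.604, -0, 1.274, -0.037], TCP at [0.298, -0.605, 0.239] pointing down, gripper open.
Joint ranges: [-2.63, 2.63], [-0.94, 2.18], [0.31, 2.57], [-1.31, 4.45], [0, 2.66], [-2.55, 2.55]. Speed limits (rad/s): [2.57, 2.57, 3.14, 3.14, 3.14, 3.14].

INTERFACE

Orientations are given as a rotation vector (axis times angle).
In Python, from cell import manip, inverse_kinematics, cams, order gives the robot as it stands. Calls block until the motion is done:
- manip.move_pose(position, orientation): joint-space move of the TCP to a pose.
- manip.move_linear(position, rate=0.15, rot=None): straight line of the TCP; rot=None keeps the orientation; rate is the mean speed in m/s.
- manip.set_joints(angles): joint-space move.
- manip.set_gripper(opening, force=None): finger opening in m; force is the grip in N (None keeps the last); returns when the fingers have stopped.
- manip.dwell(seconds).
- inverse_kinematics(position, orientation): joint angles nearest the present ones, or None.
- manip.state(): the state.
- cams.capture(name): name is "side" or "top" or "wrist"; returns a dict with "image" (384x512x3 uint8, blue, green, red), "z_map" (384x512 float32, m along the optical axis (not along the pixel's ray), 0 where there is no reading), "intrinsics" (3x3 intrinsics, pixels), "position" and "orientation" of the camera in the world; the wrist camera has in their place "T_tool_cam" (4x4, takes a point from camera to tool coordinates, whose origin is the TCP and whose axes are the flange's). Camera axes: x right, y down, z forward; pixel columns grow to the right and rows downward; lengths in m; the calibration is good to about 2 mm. The wrist camera is an equidistant fisheye: a pixel r from the principal point sees the ray r / f radians off the axis. A picture is of the moment at which its call begins: read the wrist's pose just before it.
A pose or a line that the arm cannot do raises manip.IKError and nothing moves.
- order.close_job(): hands the job in; it is judged then, once.
The state is a dict: "clock": time; "joint_pos": joint angles; "joint_velocities": joint speeds; "tau": joint torques, N m; "tool_pos": TCP position; "tcp_rot": TCP orientation; "contact_force": force on the tool from outside, world axes, zero at the start; "moment": the same for the moment, N m; "gripper_width": finger opening in m; "grasp_force": force on a finger pad.
Only numpy, scipy, OpenCV 4.12 (cv2) and the standard library are available. Lean on these libraries where they do the work, as an engineer would, in place of code of your own. Each camera call takes 0.05 s, during which the arm holds its last target. There are 200 camera calls.

TASK

The eggs are done: take the lid off the pot and set it down flat, without dropping it, on the free cork mat. Then lift the wire egg rack out by its red grip and, keeping it over the pot but clear of it, tip it to about 30 degrees for a good second so that the water runs off, and bring it level again with all four eggs in their rings. Finish holding the rack still and level above the pot (the program ends with it in the gripper); the pot stays on its mat and the other things on the worktop stay where they are.

Things in the scene. Friction and masses are not known exactly. Their poses are not given: they have to be found in the camera images.
- pot: Blue enamelled pot, loose, 1.5 kg, upright on one of two cork mats. Outside 158 mm wide, inside 152 mm, wall 3 mm. Origin: centre of its underside (8 mm above the worktop), z up. Inner floor 4 mm, rim 126 mm above the origin. Two loop handles stand out along its own +y and -y to 113 mm from the axis, 102 mm above the origin.
- lid: Blue round lid, 164 mm wide, about 0.3 kg, at first on the pot. Origin: on its axis, level with the lower edge of the 6 mm deep locating skirt (142 mm wide) beneath it; z up. The plate rises from 6 mm at its edge to 16 mm at its middle. Laid down flat, its origin is level with the surface under it.
- lid_knob (a point): Point to grip the lid, on its axis, 43 mm above its origin: the black round knob, 28 mm in diameter, 27 to 51 mm above the lid's origin, on a short stem.
- free_mat: The free round cork mat, 172 mm wide, 8 mm thick, fixed on the worktop, nothing on it. Origin: centre of its underside, on the worktop; its top is at z = 8 mm. The pot stands on another mat of the same kind. Wall cabinets overhang the worktop beyond both mats, from x = 0.62 m on, 0.6 m up: lean the tool back towards the robot, not forward, when tipping.
- rack: Steel wire egg rack, about 0.22 kg, 0.45 kg with eggs, standing on the pot's inner floor, under the lid at first. Origin: on its axis, level with the soles of its four feet; z up. Outer hoop 137 mm wide (5 mm or more play all round in the pot), 24 mm above the origin. Four egg rings lie 39 mm from the axis at 45, 135, 225 and 315 degrees from its x axis.
- rack_grip (a point): Middle of the rack's red grip, 100 mm above the rack's origin, on its axis; axes as the rack's. A rounded block with flat faces on a thin stem: 26 mm along x, 14 mm along y, 36 mm high. Its top is 4 mm below the pot's rim. Pinch it across the 14 mm, so along y, with about 60 N, so that it cannot turn in the fingers.
- egg_1: Brown egg, 43 mm wide, 56 mm high, 58 g, loose, sitting pointed end down in the ring of the rack at 45 degrees from the rack's x axis. Origin: on its axis at the widest section, 45 mm above the rack's origin; the egg's top is 24 mm higher. It sits firmly in its ring when the rack is tipped 30 degrees.
- egg_2: Brown egg, 43 mm wide, 56 mm high, 58 g, loose, sitting pointed end down in the ring of the rack at 135 degrees from the rack's x axis. Origin: on its axis at the widest section, 45 mm above the rack's origin; the egg's top is 24 mm higher. It sits firmly in its ring when the rack is tipped 30 degrees.
- egg_3: Brown egg, 43 mm wide, 56 mm high, 58 g, loose, sitting pointed end down in the ring of the rack at 225 degrees from the rack's x axis. Origin: on its axis at the widest section, 45 mm above the rack's origin; the egg's top is 24 mm higher. It sits firmly in its ring when the rack is tipped 30 degrees.
- egg_4: Brown egg, 43 mm wide, 56 mm high, 58 g, loose, sitting pointed end down in the ring of the rack at 315 degrees from the rack's x axis. Origin: on its axis at the widest section, 45 mm above the rack's origin; the egg's top is 24 mm higher. It sits firmly in its ring when the rack is tipped 30 degrees.
- spice_jar: Bystander: glass spice jar with a black cap, 41 mm wide, 105 mm high, behind the mats. Origin: centre of its underside.
- spoon: Bystander: teaspoon, 138 mm long, lying on the worktop in front of the sink, left of the mats. Origin: centre of its underside.
- mug: Bystander: white mug, 80 mm wide (113 mm with its handle), 91 mm high, behind the mats. Origin: centre of its underside.

How it is judged:
By the outcome, as a careful person would: the job done as asked, in the order asked, and still so for the second after the job is handed in, while the arm keeps its last pose, push and grip.
It also fails if it takes over 61 s, if anything falls off the work surface, if the arm or the gripper's body presses on something with over 40 N, if the wrist force passes 120 N, or if a joint passes its speed limit or range.

## Working session

There is one attempt and no reset: what is moved stays moved. The work goes in short steps, each a Python script; the robot and the scene stay as the last script left them, time stands still between calls to the robot, and variables do not carry over. Pictures are saved under pics/ and viewed, at most 10 in all, crops included, and the job is handed in when it is done.

```bash
ls; mkdir -p pics; python3 - <<'E'
from cell import manip, cams
import cv2, numpy as np
s=manip.state(); print(s['clock'],s['tool_pos'],s['tcp_rot'],s['gripper_width'])
ims=[]
for n in ('top','side'):
    c=cams.capture(n); cv2.imwrite(f'pics/{n}0.png',c['image']); np.savez(f'{n}0.npz',**c)
    print(n,c['position'],c['orientation'],c['intrinsics'].tolist())
E
```

```text
pics
0.0 [ 0.29805273 -0.60486446  0.23743137] [-3.05758473e+00 -7.12380089e-01  6.57891940e-04] 0.08799811080556144
top [ 0.40196311 -0.00597902  1.14083972] [-2.20480956  2.00442327 -0.19956234] [[373.7007317075752, 0.0, 248.9305906581528], [0.0, 373.7007317075752, 199.29696726385035], [0.0, 0.0, 1.0]]
side [0.46280776 0.74812531 0.78741375] [-0.26032059  2.79008781 -1.24280425] [[396.60960813188683, 0.0, 259.233975629318], [0.0, 396.60960813188683, 197.32285933215402], [0.0, 0.0, 1.0]]
```

View pics/top0.png

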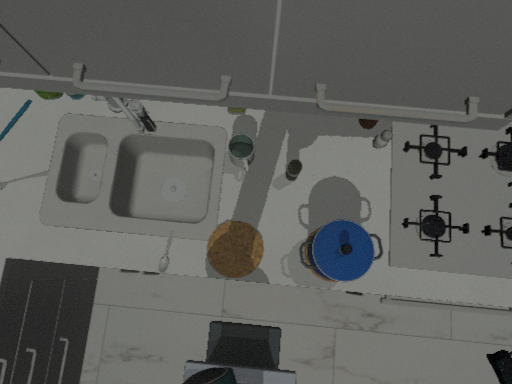

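View pics/side0.png

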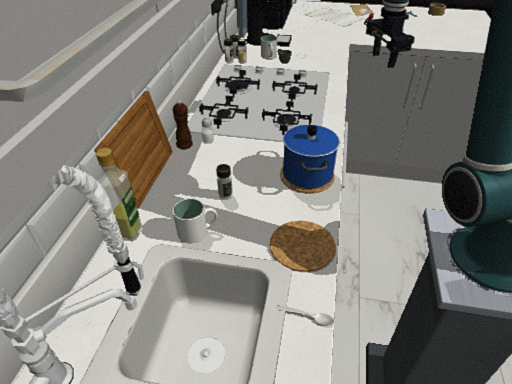

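The top view shows the free mat at about (236,249), the lidded pot at (343,250) with its knob at (346,249), and its handles at (306,252) and (377,247). In the side view the mat is at (303,245) and the knob at (312,131).

```bash
cat > h.py <<'E'
import numpy as np, cv2
from scipy.spatial.transform import Rotation as R
def rays(c,px):
    px=np.atleast_2d(px).astype(float); K=c['intrinsics']
    d=np.c_[(px-K[[0,1],[2,2]])/K[0,0],np.ones(len(px))]
    return c['position'],R.from_rotvec(c['orientation']).apply(d)
def plane(c,px,z):
    p,d=rays(c,px); return p+d*((z-p[2])/d[:,2])[:,None]
def tri(c1,a,c2,b):
    p,d=rays(c1,a);q,e=rays(c2,b);d=d[0];e=e[0]
    s=np.linalg.lstsq(np.c_[d,-e],q-p,rcond=None)[0]
    u,v=p+s[0]*d,q+s[1]*e; return (u+v)/2,np.linalg.norm(u-v)
def blob(c,lo,hi,box):
    x0,y0,x1,y1=box; m=np.zeros(c['image'].shape[:2],np.uint8)
    m[y0:y1,x0:x1]=cv2.inRange(cv2.cvtColor(c['image'],cv2.COLOR_BGR2HSV),lo,hi)[y0:y1,x0:x1]
    k=max(cv2.findContours(m,cv2.RETR_EXTERNAL,cv2.CHAIN_APPROX_NONE)[0],key=cv2.contourArea)
    return m,k[:,0,:]
def circ(P):
    A=np.c_[2*P[:,:2],np.ones(len(P))]; s=np.linalg.lstsq(A,(P[:,:2]**2).sum(1),rcond=None)[0]
    return s[:2],np.sqrt(s[2]+s[:2]@s[:2])
def depthpts(c,m):
    v,u=np.nonzero((m>0)&(c['z_map']>0)); p,d=rays(c,np.c_[u,v]); return p+d*c['z_map'][v,u][:,None]
E
python3 - <<'E'
from h import *
np.set_printoptions(precision=4,suppress=True)
C={n:dict(np.load(n+'0.npz')) for n in('top','side')}
cork=((5,80,40),(25,255,255)); blue=((105,120,60),(125,255,255))
mid={}
for n,b in(('top',(195,210,275,290)),('side',(255,210,345,280))):
    m,k=blob(C[n],*cork,b); P=plane(C[n],k,.008); print(n,'mat',circ(P), cv2.fitEllipse(k)[0]); mid[n]=cv2.fitEllipse(k)[0]
    m=cv2.erode(m,np.ones((5,5)));print(' z',np.median(depthpts(C[n],m),0))
print('mat tri',tri(C['top'],mid['top'],C['side'],mid['side']))
m,k=blob(C['top'],*blue,(295,205,390,290)); P=plane(C['top'],k,.14); print('lid',circ(P),len(k))
D=depthpts(C['top'],cv2.erode(m,np.ones((3,3))));print(' lid z pct',np.percentile(D[:,2],[5,50,95]))
kb={}
for n,b in(('top',(335,238,358,260)),('side',(300,120,325,142))):
    c=C[n];m,k=blob(c,(0,0,0),(180,255,60),b);kb[n]=k.mean(0);print(n,'knob',cv2.boundingRect(k),cv2.minEnclosingCircle(k)[0],np.median(depthpts(c,m),0))
    kb[n]=cv2.minEnclosingCircle(k)[0]
print('knob tri',tri(C['top'],kb['top'],C['side'],kb['side']))
# handles top: dark pixels outside lid circle
for n,p in(('top',[[306,252],[377,247]]),):print('handles',plane(C[n],p,.11))
E
```

```text
top mat (array([0.4813, 0.0507]), np.float64(0.08290741534820821)) (234.8760528564453, 248.69769287109375)
 z [0.48   0.0508 0.0076]
side mat (array([0.4807, 0.0548]), np.float64(0.08412656064581471)) (302.198974609375, 245.57452392578125)
 z [0.4797 0.0598 0.0078]
mat tri (array([ 0.4804,  0.051 , -0.0019]), np.float64(0.0007831978867781289))
lid (array([ 0.4961, -0.2426]), np.float64(0.07805763192989493)) 169
 lid z pct [0.1366 0.1406 0.1444]
top knob (340, 243, 12, 12) (345.6538391113281, 248.57691955566406) [ 0.4959 -0.2404  0.1774]
side knob (307, 125, 10, 12) (311.78570556640625, 130.64285278320312) [ 0.4965 -0.2328  0.1732]
knob tri (array([ 0.4962, -0.2433,  0.1645]), np.float64(0.001426576009252777))
handles [[ 0.4826 -0.1492  0.11  ]
 [ 0.5147 -0.3417  0.11  ]]
```

Knob at (0.496, -0.243), height about 0.17, which agrees with 0.171 from the text. Free mat at (0.481, 0.052). Next I refine both the knob and the mat with two wrist views.

```bash
cat >> h.py <<'E'
def down(psi): return (R.from_euler('z',psi)*R.from_euler('x',np.pi)).as_rotvec()
def wcap():
    from cell import manip,cams
    s=manip.state(); c=cams.capture('wrist')
    T=np.eye(4);T[:3,:3]=R.from_rotvec(s['tcp_rot']).as_matrix();T[:3,3]=s['tool_pos']
    c['T']=T@c['T_tool_cam']; return c
def wrays(c,px):
    px=np.atleast_2d(px).astype(float);K=c['intrinsics'];q=(px-K[[0,1],[2,2]])/K[0,0]
    r=np.linalg.norm(q,axis=1)[:,None]+1e-9
    d=np.c_[q/r*np.sin(r),np.cos(r)]; return c['T'][:3,3],d@c['T'][:3,:3].T
def wplane(c,px,z):
    p,d=wrays(c,px); return p+d*((z-p[2])/d[:,2])[:,None]
def wtri(rs):
    "least-squares meeting point of rays [(p,d)...]"
    A=np.zeros((3,3));b=np.zeros(3);Q=[]
    for p,d in rs:
        d=np.ravel(d);d=d/np.linalg.norm(d);M=np.eye(3)-np.outer(d,d);A+=M;b+=M@p;Q.append((p,M))
    x=np.linalg.solve(A,b);return x,[np.linalg.norm(M@(x-p)) for p,M in Q]
E
python3 - <<'E'
from h import *
from cell import manip,inverse_kinematics
np.set_printoptions(precision=4,suppress=True)
for psi in(-30,0,9.5,30,90,-90):
    q=inverse_kinematics([.496,-.243,.3],down(np.radians(psi)));print(psi,q)
ims=[]
for i,p in enumerate([[.44,-.28,.34],[.496,-.243,.29]]):
    manip.move_pose(p,down(0)); manip.dwell(.15); c=wcap(); np.savez(f'w{i}.npz',**c); ims.append(c['image'])
print(c['T_tool_cam'],c['intrinsics'],manip.state()['clock'],manip.state()['tool_pos'])
cv2.imwrite('pics/w.png',cv2.resize(np.hstack(ims),(800,300)))
E
```

```text
-30 [-0.5006 -0.0016  1.7898 -0.      1.3533  1.5937]
0 [-0.5006 -0.0016  1.7898 -0.      1.3533  1.0701]
9.5 [-0.5006 -0.0016  1.7898  0.      1.3533  0.9043]
30 [-0.5006 -0.0016  1.7898 -0.      1.3533  0.5465]
90 [-0.5006 -0.0016  1.7898  0.      1.3533 -0.5006]
-90 None
[[ 0.0001 -0.9615 -0.2749  0.0706]
 [ 1.      0.0002 -0.0004  0.0003]
 [ 0.0004 -0.2749  0.9615 -0.146 ]
 [ 0.      0.      0.      1.    ]] [[297.3186   0.     258.7046]
 [  0.     297.3186 194.6212]
 [  0.       0.       1.    ]] 2.3083 [ 0.496  -0.2441  0.2914]
```

View pics/w.png

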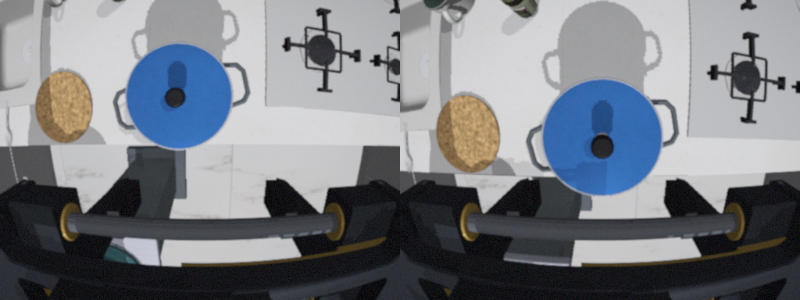

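Both wrist views show the knob (panel px (175,97) and (202,147)), the lid disc, and the free mat to the left (63,106) / (68,133).

```bash
python3 - <<'E'
from h import *
np.set_printoptions(precision=4,suppress=True)
W=[dict(np.load(f'w{i}.npz')) for i in(0,1)]
S={'knob':[],'lid':[],'mat':[]}
for c,kb,lb,mb in zip(W,[(205,105,243,143),(239,168,279,208)],[(150,45,310,200),(170,90,345,260)],[(35,80,125,190),(40,115,135,230)]):
    m,k=blob(c,(0,0,0),(180,255,55),kb);cc,r=cv2.minEnclosingCircle(k);S['knob'].append(wrays(c,[cc]));print('knob',cc,r,wplane(c,[cc],.171))
    m,k=blob(c,(105,120,60),(125,255,255),lb);P=wplane(c,cv2.convexHull(k)[:,0],.136);ct,r=circ(P);print('lid',ct,r)
    cc=cv2.fitEllipse(cv2.convexHull(k))[0];S['lid'].append(wrays(c,[cc]))
    m,k=blob(c,(5,80,40),(25,255,255),mb);P=wplane(c,cv2.convexHull(k)[:,0],.008);print('mat',circ(P))
    cc=cv2.fitEllipse(k)[0];S['mat'].append(wrays(c,[cc]))
for n in S:print(n,wtri(S[n]))
E
```

```text
knob (223.74000549316406, 123.9000015258789) 12.142485618591309 [[ 0.4978 -0.2441  0.171 ]]
lid [ 0.4971 -0.244 ] 0.07967700524157298
mat (array([0.4824, 0.0477]), np.float64(0.0836260978776661))
knob (258.1886901855469, 186.79244995117188) 14.492881774902344 [[ 0.4983 -0.2438  0.171 ]]
lid [ 0.4971 -0.244 ] 0.07987159286275598
mat (array([0.4828, 0.0481]), np.float64(0.08389570339784462))
knob (array([ 0.4977, -0.2438,  0.1687]), [np.float64(1.244699775475122e-05), np.float64(1.244699775467458e-05)])
lid (array([ 0.4971, -0.2439,  0.1164]), [np.float64(9.929684825595978e-05), np.float64(9.929684825584536e-05)])
mat (array([ 0.4823,  0.0506, -0.0069]), [np.float64(0.00022531744284941488), np.float64(0.0002253174428493938)])
```

```bash
python3 - <<'E'
from h import *
from cell import manip
np.set_printoptions(precision=4,suppress=True)
def st(t):
    s=manip.state();print(t,round(s['clock'],2),s['tool_pos'],s['contact_force'],s['gripper_width'],s['grasp_force'])
    return s
x,y=.4975,-.2438; mx,my=.482,.050
manip.move_linear([x,y,.20],.15); manip.move_linear([x,y,.152],.06); st('at knob')
manip.set_gripper(.02,40); st('gripped')
manip.move_linear([x,y,.18],.05); st('up'); manip.move_linear([x,y,.27],.15)
manip.dwell(.2); base=st('lifted')['contact_force'][2]
if manip.state()['gripper_width']>.02:
    manip.move_linear([mx,my,.20],.2); manip.move_linear([mx,my,.06],.12); manip.move_linear([mx,my,.040],.04)
    z=.040
    while z>.028:
        z-=.001; manip.move_linear([mx,my,z],.03); s=manip.state()
        if s['contact_force'][2]-base>2: break
    st(f'down {z:.3f} base {base:.2f}')
c=wcap();cv2.imwrite('pics/place.png',c['image'])
E
```

```text
at knob 4.01 [ 0.4978 -0.244   0.1523] [ 0.1681  0.0162 -0.0195] 0.08809630613676737 0.0
gripped 4.97 [ 0.4975 -0.2438  0.152 ] [-0.6616  0.1618 -0.0495] 0.02596808589381641 39.9978013074724
up 5.68 [ 0.4975 -0.2438  0.1801] [-0.2464 -0.0063 -2.7677] 0.026043013001989083 39.99122461740626
lifted 6.63 [ 0.4967 -0.2434  0.2683] [-1.2513  0.569  -3.1817] 0.026263502106968668 39.991230021987576
down 0.032 base -3.18 12.26 [0.4822 0.05   0.0323] [-0.2302  0.8062 -0.1676] 0.026423470171035492 39.99815287679667
```

View pics/place.png

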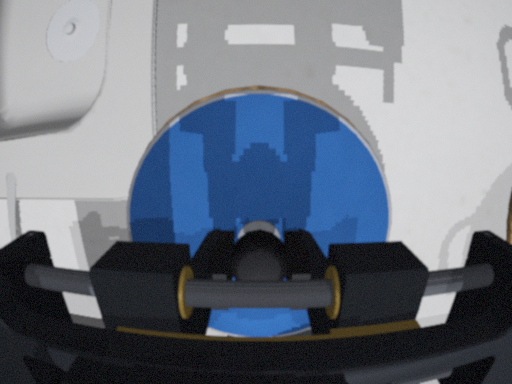

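The lid lies flat on the mat, with a thin cork edge showing at (258,88), and the mat carries its weight. I release it and look into the pot.

```bash
python3 - <<'E'
from h import *
from cell import manip
manip.set_gripper(.07); manip.move_linear([.482,.05,.10],.12)
ims=[]
for i,p in enumerate([[.45,-.20,.30],[.4975,-.2438,.30]]):
    manip.move_pose(p,down(0)) if i==0 else manip.move_linear(p,.15)
    manip.dwell(.2); c=wcap(); np.savez(f'r{i}.npz',**c); ims.append(c['image'])
s=manip.state();print(s['clock'],s['contact_force'])
cv2.imwrite('pics/r.png',cv2.resize(np.hstack(ims),(800,300)))
from cell import cams
c=cams.capture('top');np.savez('top1.npz',**c);c=cams.capture('side');np.savez('side1.npz',**c)
E
```

```text
16.1167 [ 0.15251097 -0.51762435 -0.32991213]
```

View pics/r.png

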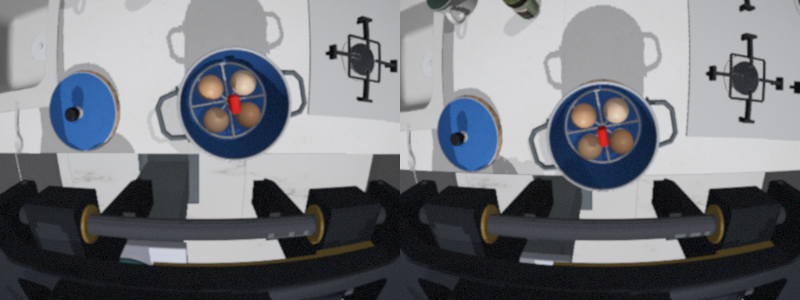

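The lid is flat on the mat (469,135 in the right panel). The pot is open with four eggs, and the red grip is at (602,135), turned a little.

```bash
python3 - <<'E'
from h import *
np.set_printoptions(precision=4,suppress=True)
W=[dict(np.load(f'r{i}.npz')) for i in(0,1)]
crops=[];S=[];E=[]
for c,b in zip(W,[(230,60,370,205),(185,100,335,245)]):
    im=c['image']; x0,y0,x1,y1=b
    hsv=cv2.cvtColor(im,cv2.COLOR_BGR2HSV)
    m=np.zeros(hsv.shape[:2],np.uint8);s=np.s_[y0:y1,x0:x1]
    m[s]=(cv2.inRange(hsv,(0,170,60),(6,255,255))|cv2.inRange(hsv,(174,170,60),(180,255,255)))[s]
    v,u=np.nonzero(m);V=hsv[v,u,2];print('red n',len(u),'V pct',np.percentile(V,[5,25,50,75,95]))
    P=depthpts  # noqa
    z=c['z_map'][v,u]; p,d=wrays(c,np.c_[u,v]); 
    # z_map along optical axis
    dc=d@c['T'][:3,:3]; Q=p+d*(z/dc[:,2])[:,None]; print(' z hist',np.histogram(Q[:,2],bins=np.arange(.08,.146,.006))[0])
    t=Q[:,2]>.124; T=wplane(c,np.c_[u,v][t],.130); print(' top mean',T.mean(0), 'depthmean',Q[t].mean(0),t.sum())
    r=cv2.minAreaRect((T[:,:2]*1e4).astype(np.float32));print(' rect c,size(mm),ang',np.array(r[0])/1e4,np.array(r[1])/10,r[2])
    S.append(wrays(c,[np.c_[u,v][t].mean(0)]))
    e=np.zeros_like(m);e[s]=cv2.inRange(hsv,(6,60,60),(22,200,255))[s]
    e=cv2.morphologyEx(e,cv2.MORPH_OPEN,np.ones((5,5)));n,l,stt,ce=cv2.connectedComponentsWithStats(e)
    for i in range(1,n):
        if stt[i,4]>60: print('  egg',ce[i],stt[i,2:],wplane(c,[ce[i]],.070)[0])
    rimm,k=blob(c,(100,90,20),(130,255,255),b);print(' pot blue',circ(wplane(c,cv2.convexHull(k)[:,0],.134)))
    crops.append(cv2.resize(im[y0:y0+145,x0:x0+140],(400,414),interpolation=cv2.INTER_CUBIC))
print(wtri(S)); cv2.imwrite('pics/crop.png',np.hstack(crops))
E
```

```text
red n 316 V pct [106.  164.  196.5 210.  213. ]
 z hist [  0   0   0   1   2   4  12  64 226   0]
 top mean [ 0.4982 -0.2431  0.13  ] depthmean [ 0.4981 -0.2432  0.1289] 287
 rect c,size(mm),ang [ 0.4981 -0.2432] [25.4487 13.8074] 14.093390464782715
  egg [306.7692 100.0444] [ 28  24 338] [ 0.5361 -0.2587  0.07  ]
  egg [269.2113 112.0129] [ 31  31 776] [ 0.5199 -0.2118  0.07  ]
  egg [318.2705 146.836 ] [ 30  30 695] [ 0.4767 -0.275   0.07  ]
  egg [276.3748 153.364 ] [ 30  30 739] [ 0.4675 -0.2212  0.07  ]
 pot blue (array([ 0.4973, -0.2439]), np.float64(0.07406418745863358))
red n 282 V pct [104.05 168.   199.   210.   213.  ]
 z hist [  0   0   0   0   0   6   8  53 213   0]
 top mean [ 0.4991 -0.244   0.13  ] depthmean [ 0.4988 -0.244   0.1289] 264
 rect c,size(mm),ang [ 0.499  -0.2443] [25.935  13.2575] 5.981468200683594
  egg [274.752  135.7067] [ 30  23 375] [ 0.5374 -0.2636  0.07  ]
  egg [234.9396 148.4389] [ 31  30 761] [ 0.5212 -0.2131  0.07  ]
  egg [283.1126 180.7074] [ 30  30 728] [ 0.4789 -0.2752  0.07  ]
  egg [242.3689 188.0072] [ 29  30 694] [ 0.4691 -0.222   0.07  ]
 pot blue (array([ 0.4973, -0.244 ]), np.float64(0.07404860674918766))
(array([ 0.4977, -0.244 ,  0.1234]), [np.float64(2.2820678557836044e-05), np.float64(2.2820678557757053e-05)])
```

View pics/crop.png

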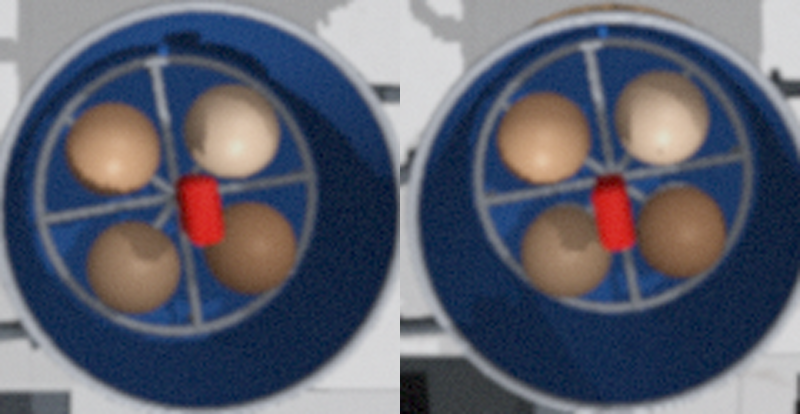

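The grip is at (0.4985, -0.2437) with its top at about 0.129 (expected 0.130). The rack's x axis lies about 10° off world x, from the egg lines and the spoke. The pot centre is (0.4973, -0.244). I check that the poses can be reached, then grasp and lift.

```bash
cat >> h.py <<'E'
G=np.array([.4985,-.2437]); PSI=np.radians(10); POT=np.array([.4973,-.244]); ZG=.325
def pose(tilt,zg=ZG,off=.055):
    "TCP pose, tool leaned back towards the base by tilt, rack turned about a point off below the grip on the pot axis"
    u=np.r_[POT/np.linalg.norm(POT),0]; ax=np.cross(u,[0,0,1])
    q=R.from_rotvec(ax*tilt)*R.from_rotvec(down(PSI)); z=q.apply([0,0,1])
    c=np.r_[POT,zg-off]; g=c-z*off
    return g+z*.019,q.as_rotvec(),z
E
python3 - <<'E'
from h import *
from cell import manip,inverse_kinematics
np.set_printoptions(precision=4,suppress=True)
for t in(0,15,30):
    p,r,z=pose(np.radians(t));print(t,p,z,inverse_kinematics(p,r))
manip.set_gripper(.05)
x,y=G
manip.move_pose([x,y,.20],down(PSI)); manip.move_linear([x,y,.13],.1); manip.move_linear([x,y,.093],.05)
s=manip.state();print(s['clock'],s['tool_pos'],s['contact_force'])
manip.set_gripper(.0,60); manip.dwell(.2); s=manip.state();print(s['clock'],s['contact_force'],s['gripper_width'],s['grasp_force'])
if .01<s['gripper_width']<.018:
    for z in(.10,.12,.16): 
        manip.move_linear([x,y,z],.05); s=manip.state(); print(s['clock'],s['contact_force'],s['moment'],s['gripper_width'])
E
```

```text
0 [ 0.4973 -0.244   0.306 ] [ 0. -0. -1.] [-0.5011 -0.001   1.7784 -0.      1.3642  0.8952]
15 [ 0.4889 -0.2399  0.3048] [ 0.2324 -0.114  -0.9659] [-0.5107 -0.1911  1.9748  0.0159  1.0965  0.8802]
30 [ 0.4811 -0.2361  0.3012] [ 0.4489 -0.2202 -0.866 ] [-0.5243 -0.3704  2.1763  0.0468  0.8137  0.8489]
18.925 [ 0.4987 -0.2438  0.0931] [-0.5551 -0.194  -0.2407]
19.7667 [ 0.3206 -0.4588 -0.1205] 0.013636212895483852 59.9935894086957
20.0583 [ 0.1629  0.4194 -5.6778] [ 0.0215 -0.0044 -0.0262] 0.01387010705771394
20.6083 [-0.1397 -0.2855 -4.8574] [0.0747 0.0277 0.0243] 0.013455232151772542
21.5583 [ 0.0998 -0.2701 -4.0697] [0.0277 0.0213 0.0714] 0.013350208728518559
```

The rack is lifted (about 4.4 N). I raise it clear, tip it, and look at it while tipped.

```bash
python3 - <<'E'
from h import *
from cell import manip,cams
p,r,z=pose(0); manip.move_linear([*G,p[2]],.08); manip.move_linear(p,.02); 
for t in(10,20,30):
    p,r,z=pose(np.radians(t)); manip.move_linear(p,.015,rot=r)
manip.dwell(.3); t0=manip.state()['clock']
a=cams.capture('side');w=wcap(); manip.dwell(1.3); b=cams.capture('side'); s=manip.state()
print(t0,s['clock'],s['tool_pos'],s['contact_force'],s['moment'],s['gripper_width'])
cv2.imwrite('pics/tip.png',np.hstack([cv2.resize(b['image'][40:240,200:440],(432,360),interpolation=cv2.INTER_CUBIC),cv2.resize(w['image'],(366,360))]))
print('tool tilt',np.degrees(np.arccos(-R.from_rotvec(s['tcp_rot']).apply([0,0,1])[2])))
E
```

```text
25.7833 27.2333 [ 0.48114322 -0.23606439  0.30115906] [ 0.10764534  0.68678771 -5.15239715] [ 0.32220476  0.68026106 -0.00473435] 0.013465721578895227
tool tilt 29.998096316547365
```

View pics/tip.png

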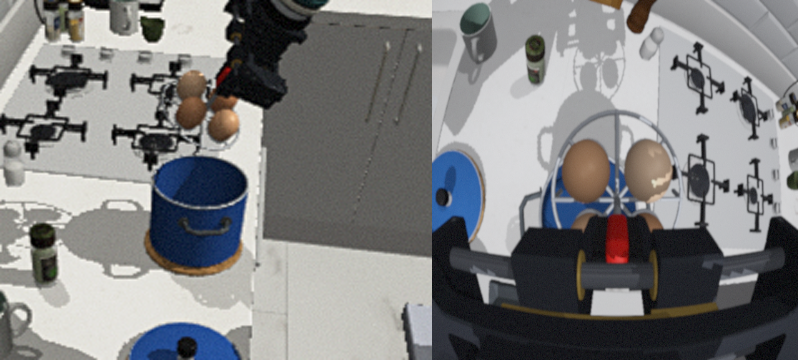

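The rack is tipped about 30° above the pot, with all four eggs seated (side panel 192,85 / 190,112 / 224,100 / 222,125). It has been held for over 1.4 s, so I bring it level.

```bash
python3 - <<'E'
from h import *
from cell import manip,cams
for t in(20,10,0):
    p,r,z=pose(np.radians(t)); manip.move_linear(p,.015,rot=r)
manip.dwell(.5)
a=cams.capture('side');w=wcap();np.savez('lv_s.npz',**a);np.savez('lv_w.npz',**w);s=manip.state()
np.savez('lv_t.npz',**cams.capture('top'))
print(s['clock'],s['tool_pos'],s['tcp_rot'],s['contact_force'],s['moment'],s['gripper_width'])
cv2.imwrite('pics/lev.png',np.hstack([cv2.resize(a['image'][40:240,200:440],(432,360),interpolation=cv2.INTER_CUBIC),cv2.resize(w['image'],(366,360))]))
E
```

```text
29.5333 [ 0.49729177 -0.24400105  0.3060629 ] [3.12954168e+00 2.73754071e-01 3.00737266e-04] [-0.23260277  0.13893968 -4.81137439] [ 0.00021368 -0.00146258  0.03126642] 0.013199660475962237
```

View pics/lev.png

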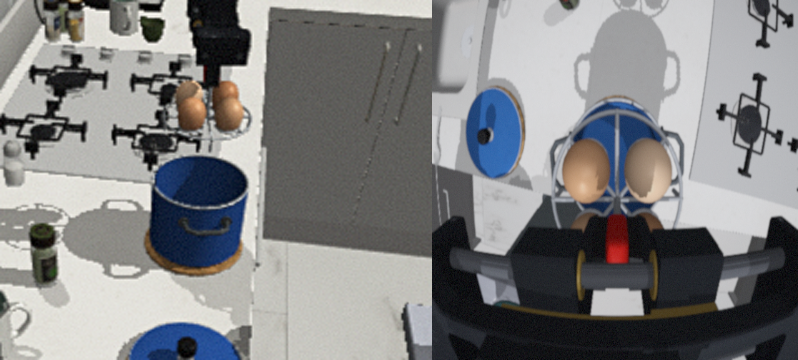

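The rack is back level above the pot with four eggs, and the wrist view of the eggs is unchanged (586,170 / 648,170), so it did not slip. I do one numeric check of egg heights, pot and lid before handing in.

```bash
python3 - <<'E'
from h import *
np.set_printoptions(precision=4,suppress=True)
s=dict(np.load('lv_s.npz'));w=dict(np.load('lv_w.npz'));t=dict(np.load('lv_t.npz'))
hsv=cv2.cvtColor(s['image'],cv2.COLOR_BGR2HSV);m=np.zeros(hsv.shape[:2],np.uint8)
m[80:116,292:342]=cv2.inRange(hsv,(5,80,70),(22,255,255))[80:116,292:342]
D=depthpts(s,m);D=D[(D[:,2]>.2)&(D[:,2]<.33)];rel=(D[:,:2]-POT)@np.array([[np.cos(PSI),-np.sin(PSI)],[np.sin(PSI),np.cos(PSI)]])
for a in(1,-1):
    for b in(1,-1):
        k=(rel[:,0]*a>5)&(rel[:,1]*b>5);print('side egg',a,b,k.sum(),np.percentile(D[k,2],[50,97]) if k.sum() else '')
m=np.zeros_like(m);h2=cv2.cvtColor(w['image'],cv2.COLOR_BGR2HSV);m[130:230,170:350]=cv2.inRange(h2,(5,60,70),(22,255,255))[130:230,170:350]
v,u=np.nonzero(m);p,d=wrays(w,np.c_[u,v]);dc=d@w['T'][:3,:3];Q=p+d*(w['z_map'][v,u]/dc[:,2])[:,None]
Q=Q[(Q[:,2]>.2)&(Q[:,2]<.33)];rel=(Q[:,:2]-POT)@np.array([[np.cos(PSI),-np.sin(PSI)],[np.sin(PSI),np.cos(PSI)]])
for a in(1,-1):
    for b in(1,-1):
        k=(rel[:,0]*a>5)&(rel[:,1]*b>5);print('wrist egg',a,b,k.sum(),np.percentile(Q[k,2],[50,97]) if k.sum() else '')
blue=((105,120,60),(125,255,255))
m,k=blob(t,*blue,(195,205,280,290));print('lid',circ(plane(t,cv2.convexHull(k)[:,0],.014)))
D=depthpts(t,cv2.erode(m,np.ones((5,5))));print(' lid tilt plane',np.linalg.lstsq(np.c_[D[:,:2]-D[:,:2].mean(0),np.ones(len(D))],D[:,2],rcond=None)[0])
E
```

```text
side egg 1 1 0 
side egg 1 -1 0 
side egg -1 1 0 
side egg -1 -1 0 
wrist egg 1 1 0 
wrist egg 1 -1 0 
wrist egg -1 1 0 
wrist egg -1 -1 0 
lid (array([0.4814, 0.0505]), np.float64(0.0788547260108697))
 lid tilt plane [-0.0003  0.0131  0.0213]
```

```bash
python3 - <<'E'
from h import *
np.set_printoptions(precision=4,suppress=True)
s=dict(np.load('lv_s.npz'));w=dict(np.load('lv_w.npz'))
for c,b in((s,(290,78,345,118)),(w,(170,130,350,250))):
    hsv=cv2.cvtColor(c['image'],cv2.COLOR_BGR2HSV);x0,y0,x1,y1=b
    m=np.zeros(hsv.shape[:2],np.uint8);m[y0:y1,x0:x1]=cv2.inRange(hsv,(4,50,50),(25,255,255))[y0:y1,x0:x1]
    m=cv2.morphologyEx(m,cv2.MORPH_OPEN,np.ones((3,3)))
    z=c['z_map'][m>0];print(m.sum()//255,(z>0).sum(),np.percentile(z,[5,50,95]))
    n,l,st,ce=cv2.connectedComponentsWithStats(m)
    for i in range(1,n):
        if st[i,4]>40:
            v,u=np.nonzero((l==i)&(c['z_map']>0))
            px=np.c_[u,v]
            p,d=rays(c,px) if c is s else wrays(c,px)
            zz=c['z_map'][v,u]; dz=d if c is s else d/(d@c['T'][:3,2])[:,None]
            P=p+dz*zz[:,None]; print(ce[i],st[i,:],P.mean(0),np.percentile(P[:,2],[3,97]) if len(P) else '')
E
```

```text
771 768 [1.032  1.046  1.0867]
[305.4513  98.0769] [297  85  18  27 390] [ 0.5211 -0.2302  0.2726] [0.2514 0.2919]
[325.8556  98.4383] [318  85  18  27 381] [ 0.4668 -0.2292  0.277 ] [0.2549 0.2926]
7627 7587 [0.1641 0.1701 0.1921]
[215.1549 182.359 ] [ 183  149   65   68 3538] [ 0.5226 -0.214   0.2851] [0.2727 0.2932]
[301.7845 181.888 ] [ 270  149   65   68 3438] [ 0.5318 -0.2635  0.2857] [0.2739 0.2931]
[209.6096 236.2853] [195 227  31  21 333] [ 0.4825 -0.2135  0.273 ] [0.2601 0.3283]
[307.1572 236.0629] [292 227  30  20 318] [ 0.4964 -0.2759  0.2788] [0.2602 0.3524]
```

The egg tops are all at 0.292–0.293, so the rack is level. The lid is flat and centred on the mat. Handing in.

```bash
python3 -c "
from cell import manip,order
print(manip.state()['clock'],order.close_job())"
```

```text
the job is handed in; nothing more can be done
29.5833 None
```

The job is handed in at 29.6 s: the lid lies flat on the free mat, and the rack was drained at 30° for over a second and is now held level above the pot with all four eggs in their rings.

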